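Seed bottle from the slanted carton to the turntable

ROBOT

A 7-joint arm with a two-finger parallel gripper is mounted at the origin on the work surface. World frame = base frame: x ahead of the robot, y to its left, z up, the work surface at z = 0. Lengths are in m, angles in rad, forces in N, time in s.
With the tool pointing down it reaches from about 0.4 to 0.85 m from the base axis. Payload 4.4 kg.
Tool frame: the origin (TCP) lies between the finger pads; the fingertips stand 14 mm ahead of it and the grasp point (between the pads) lies 5 mm behind it (manip.tip_reach is the distance from the TCP to the fingertips, in m); z points along the fingers, y is the line along which they close (so a half turn about z gives the same grasp; the last joint's range is limited). The gripper opens to 94 mm and grips with 3 to 60 N. Pads are 16 mm wide; open, the fingers measure 119 mm over their backs; the gripper's body (75 mm by 177 mm) begins 78 mm behind the grasp point.
Start: joints at [-1.204, 0.628, 0.038, 1.517, -0.027, 0.996, -0.02], TCP at [0.273, 0.59, 0.219] pointing down, gripper open.
Joint ranges: [-3.06, 3.06], [-0.37, 2.12], [-1.25, 1.32], [0.18, 2.47], [-1.1, 4.24], [0.23, 1.98], [-2.94, 2.94]. Speed limits (rad/s): [2.57, 2.57, 3.14, 3.14, 3.14, 3.14, 3.14].

INTERFACE

Orientations are given as a rotation vector (axis times angle).
In Python, from rig import manip gives the robot as it stands.
- The arm moves only by the tool send_rows, never from a script. Its argument "series" is a list of rows, each a list of 4 numbers: the shift along the tool's x, y, z normalised to -1 to 1, where 1 is 400 mm, then the turn about the tool's z normalised to -1 to 1, where 1 is 60 degrees. In form: [[tx, ty, tz, yaw], ...]. A call has 1 to 20 rows; each row is the pose to reach, as a shift and turn from the pose commanded when the call began, along the tool's axes at that moment; what a row does not reach only later rows make up. A row lasts 1/10 s, in which the tool goes at most 50 mm and 8.59 degrees, less where a joint would pass 70% of its speed; a pose out of reach is approached as far as the arm can. A call with a number of a shift or a turn outside -1 to 1 is refused whole. A call with a gripper value outside its range is refused whole. "hand" is the closure, from -1 (fully open) to 1 (shut), set as the call begins (left out, the last holds). The fingers move at their own pace and stop on an object; "force" is the grip in N (left out, the last holds). Time passes only in rows, so rows that repeat a pose let the fingers close. It gives the time, the measured TCP pose, the force, the opening and the grip force at its end, in the units of the state.
- manip.read_state(): the state, without advancing time (a new reading comes with each control period).
- manip.capture(name): name is "scene" or "side" or "wrist"; returns (picture, depth): 384x512x3 uint8, red, green, blue; 384x512 float32, m along the optical axis (not along the pixel's ray), 0 where there is no reading.
- manip.calibration(name): a dict with "fx", "fy", "cx", "cy" (pixels), "eye" and "rotation" of the camera in the world. Camera axes: x right, y up, looking along -z (the intrinsics and any distortion apply to the point x, -y, -z); pixel columns grow to the right and rows downward; lengths in m; the calibration is good to about 2 mm. A picture is of the moment at which its call begins: read the wrist's pose just before it. calibration takes no time and is no camera call; for the wrist camera it gives the pose at the moment of the call.
- manip.close_job(): hands the job in; it is judged then, once.
The state is a dict: "time": time; "joints": joint angles; "joint_vel": joint speeds; "joint_torque": joint torques, N m; "position": TCP position; "orientation": TCP orientation; "ft_force": force on the tool from outside, world axes, zero at the start; "wrist_torque": the same for the moment, N m; "opening": finger opening in m; "gripper_force": force on a finger pad.
Only numpy, scipy, OpenCV 4.12 (cv2) and the standard library are available. Lean on these libraries where they do the work, as an engineer would, in place of code of your own. Each camera call takes 0.05 s, during which the arm holds its last target. There are 200 camera calls.

TASK

Reach into the slanted, partitioned carton and take out the square bottle with the square wooden stopper, drawing it past the dividers without forcing it against the cardboard. Stand it gently upright on the turntable, inside the free round mark next to the two white feeders, and let go. Never tip the bottle over, and leave the other bottles, the feeders and everything else on the shelf where they are.

Things in the scene. Friction and masses are not known exactly. Their poses are not given: they have to be found in the camera images.
- bottle_center (a point): square amber glass bottle to be moved; point on its axis 67.5 mm above its foot; z runs from foot to stopper, x, y square to its sides. Body 70 x 70 mm, 85 mm high; then a square wooden stopper 24 x 24 mm (parallel to the body), up to 135 mm above the foot. 0.22 to 0.45 kg. It starts in any of the carton's compartments, leaning with it, foot on the floor, one side on the lower wall.
- carton: fixed cardboard carton on a wooden rack, 268 mm long along its y; origin at table level under it, z up. Three compartments in a row along y, centres 88 mm apart, the middle one at y = 0. They lean 0.6 rad from vertical towards its -x, mouths facing up and to -x: in this frame their outward axis is (-0.565, 0, 0.825).
- carton_mouth (a point): centre of the middle compartment's mouth (axes as the carton's). Each compartment is 84 x 84 mm inside and 140 mm deep along the slanted axis; walls and dividers are 4 mm thick and end level with the mouth. The square bottle's stopper ends 5 mm below the mouth.
- ball_flask: round amber flask, 70 mm across, with a wooden ball of 32 mm on a thin neck, 135 mm tall, in another compartment (any); origin at the centre of its underside. To be left there.
- disc_flask: round amber flask, 70 mm across, with a flat round wooden disc of 46 mm on a thin neck, 125 mm tall, in another compartment (any); origin at the centre of its underside. To be left there.
- turntable: wooden turntable, 290 mm across, its flat top 35 mm above the table; origin at table level on its axis, z up. It turns, but stiffly (about 0.4 N m). Three thin dark ring marks, 116 mm across, lie on its top 85 mm from the axis and 120 degrees apart; two carry feeders, the one towards its own -x is free.
- turntable_spot (a point): centre of the free ring mark, on the turntable's top surface (35 mm above the table)
- feeder_a: squat white ceramic bowl, 90 mm across and 50 mm high, on the turntable; origin at the centre of its underside
- feeder_b: another bowl like feeder_a on the turntable's third mark
- jar: clear glass jar with steel screw lid, 84 mm across, 120 mm tall, bystander; origin under its centre
- bowls: stack of three nested red plastic bowls, 144 mm across, about 70 mm tall, bystander; origin under its centre
- spoon: steel tablespoon, 190 mm long, lying along its x axis, bystander
- brush: hard brush, 180 mm long, lying along its x axis, bystander
There are look-alikes about, which are no part of the job. Leave any pink or purple look-alike of the part that bears bottle_center alone.

How it is judged:
On the way:
1. the square bottle is drawn out of the carton, clear of its dividers (distance of bottle_center from where it was at the start of the episode above 0.13 m and contact force between bottle and carton below 0.1 N and height (world z) of bottle_center above 0.13 m), for 0.1 s.
At the end, for the whole second after the job is handed in: the square bottle stands upright (within 0.08 rad) and still on the turntable's top, its axis within 20 mm of the free mark's centre, released (horizontal distance between bottle_center and turntable_spot below 0.02 m and angle between bottle_center's own z axis and vertical below 0.08 rad and z of bottle_center in the frame of turntable between 0.096 and 0.108 m and linear speed of bottle below 0.02 m/s); the robot touches nothing.
It fails at once if the square bottle is tipped over (more than 1.15 rad from vertical) (angle between bottle_center's own z axis and vertical above 1.15 rad).
It fails at once if the bottle is forced against the carton (over 40 N) (contact force between bottle and carton above 40 N).
It fails at once if the bottle is banged or pressed onto the turntable (over 45 N) (contact force between bottle and turntable above 45 N).
It fails at once if another bottle in the carton or a feeder is moved more than 30 mm (distance of any of ball_flask, disc_flask, feeder_a, feeder_b from where it was at the start of the episode above 0.03 m).
It fails at once if the jar, bowls, spoon or brush is moved more than 30 mm (distance of any of jar, bowls, spoon, brush from where it was at the start of the episode above 0.03 m).
It also fails if it takes over 48 s, if anything falls off the work surface, if the arm or the gripper's body presses on something with over 40 N, if the wrist force passes 120 N, or if a joint passes its speed limit or range.

## Working session

There is one attempt and no reset: what is moved stays moved. The work goes in short steps, Python scripts to look and compute and a tool call to move; the robot and the scene stay as the last step left them, time stands still between calls to the robot, and variables do not carry over. Pictures are saved under pics/ and viewed, at most 10 in all, crops included, and the job is handed in when it is done.

Besides the shell and the picture viewer there is one more tool, called after ">>>" by a JSON object that holds its "op" and its "data". send_rows: Moves the arm, as the interface text tells. Its arguments: {"type":"object","properties":{"series":{"type":"array","items":{"type":"array","items":{"type":"number","minimum":-1,"maximum":1}}},"hand":{"type":"number"},"force":{"type":"number"}},"required":["series"]}

```bash
mkdir -p pics; ls; cat > h.py <<'E'
import numpy as np, cv2
from rig import manip
from scipy.spatial.transform import Rotation as R
def grab(n):
    c=manip.calibration(n); p,d=manip.capture(n); return p,d,c
def pts(d,c):
    v,u=np.mgrid[:384,:512]
    P=np.stack([(u-c['cx'])/c['fx']*d,-(v-c['cy'])/c['fy']*d,-d],-1)
    return P@np.array(c['rotation']).T+np.array(c['eye'])
E
python3 - <<'E'
from h import *
print(manip.read_state())
ims=[]
for n in ['scene','side','wrist']:
    p,d,c=grab(n); np.savez(f'{n}.npz',p=p,d=d,P=pts(d,c)); print(n,c['eye'],c)
    cv2.imwrite(f'pics/{n}0.png',p[:,:,::-1])
E
```

```text
pics
{'time': 0.0, 'joints': array([-1.20380464,  0.62931015,  0.03842402,  1.51834457, -0.02699697,
        0.9962476 , -0.01998308]), 'joint_vel': array([-8.22861693e-04,  2.51286708e-04, -1.67670239e-03,  5.83999745e-04,
        9.84523198e-05,  4.45087866e-04,  3.31661105e-04]), 'joint_torque': array([ 9.28571080e-05, -5.49726927e+01,  1.14296962e+00, -1.86632806e+01,
       -5.23697399e-02,  2.32355139e-02,  1.57325512e-04]), 'position': array([0.27232164, 0.58952985, 0.21858455]), 'orientation': array([-6.74402548e-01, -3.06796999e+00,  2.75363747e-03]), 'ft_force': array([-0.03116914,  0.03176057,  0.15055723]), 'wrist_torque': array([ 0.00301016,  0.03323608, -0.09002459]), 'gripper_force': 0.0, 'opening': 0.09402864781598011}Traceback (most recent call last):
  File "<stdin>", line 5, in <module>
  File "h.py", line 9, in pts
    return P@np.array(c['rotation']).T+np.array(c['eye'])
           ~~~~~~~~~~~~~~~~~~~~~~~~~~~^~~~~~~~~~~~~~~~~~~
ValueError: operands could not be broadcast together with shapes (384,512) (3,)
```

```bash
sed -i "s/np.array(c\['rotation'\]).T/R.from_rotvec(c['rotation']).as_matrix().T/" h.py
python3 - <<'E'
from h import *
for n in ['scene','side','wrist']:
    p,d,c=grab(n); np.savez(f'{n}.npz',p=p,d=d,P=pts(d,c)); print(n,c)
    cv2.imwrite(f'pics/{n}0.png',p[:,:,::-1])
E
```

```text
scene {'fx': 399.4598595547049, 'fy': 399.4598595547049, 'cx': 257.12272217128157, 'cy': 190.87347812390297, 'eye': array([ 1.09659692, -0.37786363,  1.22452068]), 'rotation': array([0.51157226, 0.25014851, 0.91150026])}
side {'fx': 375.8671228926218, 'fy': 375.8671228926218, 'cx': 254.81434706417144, 'cy': 191.02834720565704, 'eye': array([0.47328341, 0.7323778 , 1.03041208]), 'rotation': array([ 0.06923933, -1.00455648, -2.89020913])}
wrist {'fx': 338.34852970559433, 'fy': 338.34852970559433, 'cx': 259.4341880001939, 'cy': 187.38836844093737, 'eye': array([0.20154772, 0.62215274, 0.38328653]), 'rotation': array([-0.24207482, -0.15193568,  1.13102148])}
```

View pics/scene0.png

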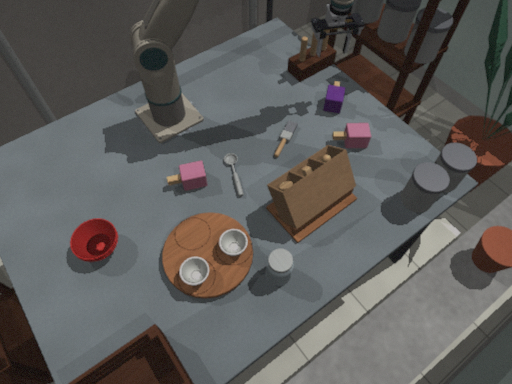

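View pics/side0.png

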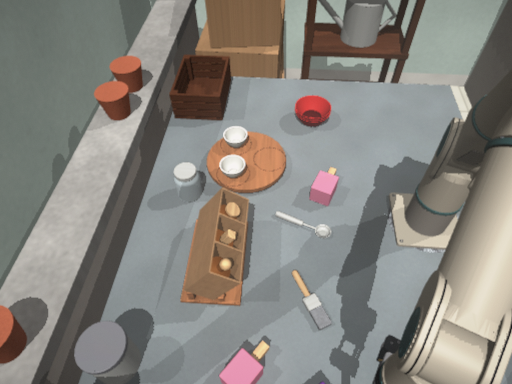

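```bash
python3 - <<'E'
from h import *
p=cv2.imread('pics/side0.png')[180:310,170:270]; q=cv2.imread('pics/scene0.png')[135:245,255:365]
a=cv2.resize(p,(400,520),interpolation=2); b=cv2.resize(q,(390,390),interpolation=2)
o=np.zeros((520,790,3),np.uint8); o[:,:400]=a;o[:390,400:]=b
cv2.imwrite('pics/crop1.png',o)
S=np.load('side.npz')['P'];C=np.load('scene.npz')['P']
for u,v in [(233,209),(230,235),(226,264)]: print(S[v,u])
# turntable: wood-coloured points at z 35mm
for n in ['side','scene']:
    z=np.load(n+'.npz');P=z['P'];hsv=cv2.cvtColor(z['p'],cv2.COLOR_RGB2HSV)
    x0=S[160,268]; print(n,x0)
    m=(abs(P[...,2]-.035)<.006)&(np.hypot(P[...,0]-x0[0],P[...,1]-x0[1])<.25)&(hsv[...,1]>90)
    m=m.astype(np.uint8); k,l,st,ce=cv2.connectedComponentsWithStats(m); i=1+st[1:,4].argmax()
    h=cv2.convexHull(P[l==i][:,:2].astype(np.float32)); (cx,r)=cv2.minEnclosingCircle(h);print('tt',cx,r,P[l==i][:,2].mean())
    m=(P[...,2]>.06)&(P[...,2]<.1)&(np.hypot(P[...,0]-cx[0],P[...,1]-cx[1])<.145)&(hsv[...,1]<60)
    m=m.astype(np.uint8);k,l,st,ce=cv2.connectedComponentsWithStats(m)
    for i in range(1,k):
        if st[i,4]>40: 
            h=P[l==i][:,:2].astype(np.float32); c,r=cv2.minEnclosingCircle(cv2.convexHull(h)); print('feeder',c,r,st[i],P[l==i][:,2].max())
    print(x0)
E
```

```text
[0.60838027 0.10687435 0.14547996]
[0.60351747 0.20265866 0.15831585]
[0.60255762 0.28886654 0.15644192]
side [ 0.52671884 -0.19711716  0.03519741]
tt (0.6062896251678467, -0.1972336322069168) 0.145498126745224 0.03393794276622362
feeder (0.6529325246810913, -0.2693864107131958) 0.04614844545722008 [223 127  24  20 265] 0.08871110547604766
feeder (0.6462506651878357, -0.1230001300573349) 0.04593230038881302 [219 155  26  22 293] 0.08934419389428716
[ 0.52671884 -0.19711716  0.03519741]
scene [ 0.52671884 -0.19711716  0.03519741]
tt (0.6051196455955505, -0.20242556929588318) 0.14472773671150208 0.0346736514727317
feeder (0.6424872875213623, -0.12503682076931) 0.04486506059765816 [220 229  28  27 326] 0.0912883812185088
feeder (0.6510465741157532, -0.27163445949554443) 0.04503142461180687 [180 256  30  29 360] 0.08954200731567163
[ 0.52671884 -0.19711716  0.03519741]
```

View pics/crop1.png

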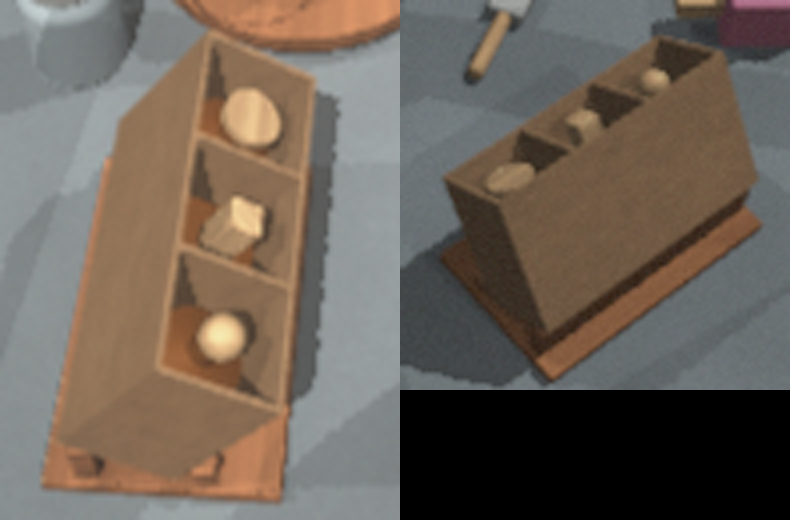

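```bash
cat >> h.py <<'E'
def tool(target,yaw=None):
    """print normalised shift from current pose to target TCP (world); yaw = world angle of tool y (mod pi)"""
    s=manip.read_state(); M=R.from_rotvec(s['orientation']).as_matrix()
    print('pos',s['position'].round(4),'tooly ang',np.degrees(np.arctan2(M[1,1],M[0,1])).round(2),'tilt',M[2,2].round(4),'j',s['joints'].round(2))
    print('shift',(M.T@(np.array(target)-s['position'])/.4).round(4))
    if yaw is not None:
        d=-(yaw-np.degrees(np.arctan2(M[1,1],M[0,1])))  # tool z down
        print('yaw norm',((d+90)%180-90)/60)
def plane(P):
    c=np.median(P,0)
    for _ in range(4):
        n=np.linalg.svd((P-c)[:5000],full_matrices=False)[2][2]; r=(P-c)@n; P=P[abs(r)<max(.003,1.5*np.median(abs(r)))]; c=P.mean(0)
    return n*np.sign(n[2]),c,len(P)
E
python3 - <<'E'
from h import *
z=np.load('scene.npz');P=z['P']
print('wall',plane(P[170:215,285:345].reshape(-1,3)[::1]))
z=np.load('side.npz');P=z['P'];
print('wall side',plane(P[215:265,195:208].reshape(-1,3)))
A=P[224:245,218:242].reshape(-1,3)
n=np.array([-.565,0,.825])
for n_,P in (('side',P),('scene',np.load('scene.npz')['P'])):
    # compartments: points inside box near mouth plane
    m=(abs(P[...,0]-.60)<.05)&(abs(P[...,1]-.2)<.14)&(P[...,2]>.12)
    Q=P[m]; s=Q@n
    print(n_,len(Q),'s pct',np.percentile(s,[50,90,99]),'x/z/y max',Q.max(0),Q.min(0))
    T=P[(abs(P[...,0]-.603)<.025)&(abs(P[...,1]-.2)<.025)]; T=T[T@n>np.percentile(T@n,99)-.012]
    print('stopper',len(T),T.mean(0),T.min(0),T.max(0))
tool([.6,.2,.3])
E
```

```text
wall (array([0.82890365, 0.01855922, 0.55908344]), array([0.67615871, 0.17247816, 0.13563603]), 1440)
wall side (array([0.83184284, 0.02236771, 0.55456035]), array([0.6859418 , 0.20418278, 0.12547857]), 346)
side 2561 s pct [-0.21967375 -0.20502108 -0.2020036 ] x/z/y max [0.6499974  0.33447271 0.19376781] [0.56236012 0.06351133 0.12004515]
stopper 83 [0.60310522 0.20110889 0.15646097] [0.59145401 0.18616816 0.14676481] [0.61569251 0.21205518 0.16518974]
scene 1584 s pct [-0.21356157 -0.20333549 -0.20024997] x/z/y max [0.64998307 0.33267284 0.19524769] [0.55930242 0.06048549 0.12005912]
stopper 50 [0.60294701 0.19550867 0.1575746 ] [0.58929812 0.18384379 0.14688526] [0.61556619 0.20996251 0.16399018]
pos [0.2725 0.5897 0.2189] tooly ang 65.2 tilt -1.0 j [-1.2   0.63  0.04  1.52 -0.03  1.   -0.02]
shift [-1.152  -0.5413 -0.2021]
```

>>> {"op": "send_rows", "data": {"series": [[-0.1,-0.05,-0.1,-0.1],[-0.2,-0.1,-0.2,-0.2],[-0.3,-0.14,-0.278,-0.3],[-0.4,-0.19,-0.278,-0.437],[-0.5,-0.235,-0.278,-0.437],[-0.6,-0.28,-0.278,-0.437],[-0.7,-0.33,-0.278,-0.437],[-0.8,-0.375,-0.278,-0.437],[-0.9,-0.42,-0.278,-0.437],[-1.0,-0.47,-0.278,-0.437],[-1.0,-0.54,-0.278,-0.437],[-1.0,-0.54,-0.278,-0.437]], "hand": -1, "force": 30}}

```text
time: 1.4
position: [0.5454, 0.221, 0.3304]
orientation: [0.028, -3.14, 0.005]
ft_force: [-0.2, 0.7, 0.0]
opening: 0.0941
gripper_force: 0.0
```

```bash
python3 - <<'E'
from h import *
tool([.6,.2,.33],91.4)
p,d,c=grab('wrist'); np.savez('w1.npz',p=p,d=d,P=pts(d,c)); print(c)
cv2.imwrite('pics/w1.png',p[:,:,::-1])
E
```

```text
pos [0.5454 0.221  0.3304] tooly ang 91.03 tilt -1.0 j [-0.43  0.44 -0.01  1.54  0.01  1.17  1.15]
shift [-0.1356 -0.0548  0.0011]
yaw norm -0.00623761493293955
{'fx': 338.34852970559433, 'fy': 338.34852970559433, 'cx': 259.4341880001939, 'cy': 187.38836844093737, 'eye': array([0.46746132, 0.21978216, 0.49503013]), 'rotation': array([-0.21307203, -0.21038474,  1.5787173 ])}
```

View pics/w1.png

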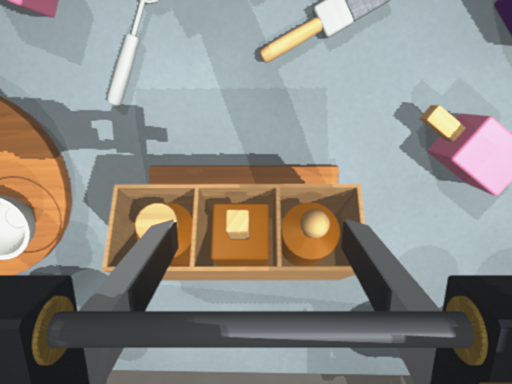

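```bash
python3 - <<'E'
from h import *
z=np.load('w1.npz');P=z['P'];p=z['p'];hsv=cv2.cvtColor(p,cv2.COLOR_RGB2HSV)
sub=(slice(200,248),slice(215,265))
m=np.zeros((384,512),np.uint8); m[sub]=((hsv[sub][...,2]>165)).astype(np.uint8)
k,l,st,ce=cv2.connectedComponentsWithStats(m);i=1+st[1:,4].argmax();print('stopper px',st[i],ce[i])
T=P[l==i]; print('mean',T.mean(0),'min',T.min(0),'max',T.max(0))
n=np.array([-.565,-.0138,.825]); s=T@n; tp=T[s>np.percentile(s,95)-.004]; print('top',len(tp),tp.mean(0),np.percentile(s,95))
r=cv2.minAreaRect(T[:,:2].astype(np.float32));print(r)
cn,_=cv2.findContours((l==i).astype(np.uint8),0,2);print(cv2.minAreaRect(cn[0]))
# mouth rim
Q=P[180:285,100:370].reshape(-1,3);Q=Q[Q[:,2]>.1];s=Q@n;print(np.percentile(s,[90,95,98,99]))
rim=Q[s>np.percentile(s,98)-.004]; print('rim',len(rim),plane(rim)[0]); r=cv2.minAreaRect(rim[:,:2].astype(np.float32)); print(r, rim.min(0),rim.max(0))
B=P[205:262,212:268].reshape(-1,3);B=B[(B@n<-.25)];print('shoulder',np.median(B@n),B.mean(0),B.min(0),B.max(0))
E
```

```text
stopper px [ 215  205   50   43 2098] [239.34509056 225.83222116]
mean [0.61571234 0.19762786 0.12731115] min [0.46746132 0.16579635 0.09592544] max [0.6435074  0.22677248 0.49503013]
top 497 [0.59592907 0.19627075 0.16183292] -0.21014976466702706
((0.555762767791748, 0.19452548027038574), (0.17493289709091187, 0.0604415088891983), 1.7961188554763794)
((239.5, 226.0), (42.0, 49.0), 90.0)
[-0.01954043 -0.00637577  0.00498796  0.00886582]
rim 665 [0.87156534 0.07166514 0.48501337]
((0.5060811638832092, 0.19513782858848572), (0.012113435193896294, 0.09082191437482834), 49.859989166259766) [0.46746132 0.16130315 0.37131078] [0.54080114 0.21978216 0.49503013]
shoulder -0.2608660645831913 [0.63117961 0.19802746 0.11863669] [0.59906603 0.15569007 0.06644669] [0.69368408 0.23152035 0.1357356 ]
```

>>> {"op": "send_rows", "data": {"series": [[-0.1,-0.04,0,0],[-0.1555,-0.063,0.05,0],[-0.1555,-0.063,0.15,0],[-0.1555,-0.063,0.22,0],[-0.1555,-0.063,0.26,0],[-0.1555,-0.063,0.3,0],[-0.1555,-0.063,0.3,0]], "hand": 0.06}}

```text
time: 2.15
position: [0.606, 0.2042, 0.2081]
orientation: [0.043, -3.137, 0.001]
ft_force: [-1.1, 0.4, -0.1]
opening: 0.0448
gripper_force: 0.0
```

```bash
python3 - <<'E'
from h import *
tool([.608,.197,.1385],91.4)
p,d,c=grab('wrist'); np.savez('w2.npz',p=p,d=d,P=pts(d,c)); print(c['eye'])
cv2.imwrite('pics/w2.png',p[:,:,::-1])
E
```

```text
pos [0.606  0.2042 0.2081] tooly ang 91.56 tilt -1.0 j [-0.36  0.63 -0.01  1.56  0.01  0.96  1.22]
shift [-0.0053 -0.0181  0.1741]
yaw norm 0.002728189433199901
[0.52870834 0.2018699  0.37301846]
```

View pics/w2.png

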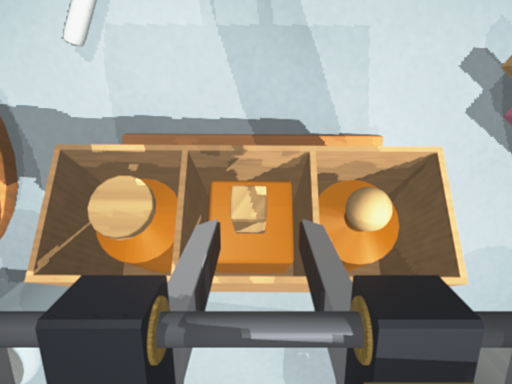

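```bash
python3 - <<'E'
from h import *
P=np.load('w2.npz')['P']; n=np.array([-.565,-.0138,.825])
A=P[175:245,222:278].reshape(-1,3);A=A[A[:,2]<.2]
s=A@n; t=np.percentile(s,96); T=A[s>t-.003]; print(t,len(T),T.mean(0),T.min(0),T.max(0))
St=A[s>t-.035]; print('stopper y range',np.percentile(St[:,1],[1,50,99]))
q=St@np.array([.8248,.0201,.565]); print('p range',np.percentile(q,[1,50,99]))
print('sh',np.median(s[s<t-.04]))
# dividers
W=P[150:290,160:340].reshape(-1,3);W=W[(W@n>-.208)&(W@n<-.198)&(W[:,2]<.21)]; print(np.histogram(W[:,1],np.arange(.13,.27,.006)))
E
```

```text
-0.21004967365432733 1206 [0.59769583 0.19581555 0.15704325] [0.58750546 0.18377779 0.14829388] [0.60837872 0.20740282 0.16402162]
stopper y range [0.18430425 0.19595372 0.20733368]
p range [0.57344737 0.58916919 0.59711918]
sh -0.26064309468854363
(array([  6,  16,  15, 785,  63,  16,  17,  35,  86,  89,  85,  85,  88,
        87,  83,  89,  89, 118, 392,  21,  18,   6,   0]), array([0.13 , 0.136, 0.142, 0.148, 0.154, 0.16 , 0.166, 0.172, 0.178,
       0.184, 0.19 , 0.196, 0.202, 0.208, 0.214, 0.22 , 0.226, 0.232,
       0.238, 0.244, 0.25 , 0.256, 0.262, 0.268]))
```

>>> {"op": "send_rows", "data": {"series": [[-0.007,-0.021,0.03,0],[-0.007,-0.021,0.06,0],[-0.007,-0.021,0.09,0],[-0.007,-0.021,0.09,0]]}}

```text
time: 2.6
position: [0.6096, 0.1938, 0.1725]
orientation: [0.039, -3.138, 0.001]
ft_force: [-0.2, -0.1, 0.3]
opening: 0.0442
gripper_force: 0.0
```

>>> {"op": "send_rows", "data": {"series": [[0,0.004,0.03,0],[0,0.004,0.06,0],[0,0.004,0.0925,0],[0,0.004,0.0925,0]]}}

```text
time: 3.0
position: [0.6093, 0.1954, 0.1352]
orientation: [0.039, -3.137, 0.002]
ft_force: [0.5, -0.0, 0.1]
opening: 0.0441
gripper_force: 0.0
```

>>> {"op": "send_rows", "data": {"series": [[0,0,0,0],[0,0,0,0],[0,0,0,0],[0,0,0,0],[0,0,0,0],[0,0,0,0],[0,0,0,0]], "hand": 1, "force": 30}}

```text
time: 3.7
position: [0.6113, 0.1962, 0.1382]
orientation: [-0.039, 3.14, 0.001]
ft_force: [0.9, 0.2, 3.6]
opening: 0.024
gripper_force: 30.0
```

>>> {"op": "send_rows", "data": {"series": [[0.007,0,-0.0103,0],[0.021,0,-0.031,0],[0.035,0,-0.0515,0],[0.049,0,-0.072,0],[0.064,0,-0.093,0],[0.078,0,-0.1135,0],[0.092,0,-0.134,0]]}}

```text
time: 4.4
position: [0.5742, 0.195, 0.1924]
orientation: [-0.039, 3.14, 0.001]
ft_force: [5.6, 0.4, -2.3]
opening: 0.0237
gripper_force: 30.0
```

>>> {"op": "send_rows", "data": {"series": [[0.014,0,-0.0206,0],[0.028,0,-0.041,0],[0.042,0,-0.062,0],[0.056,0,-0.082,0],[0.07,0,-0.103,0],[0.085,0,-0.124,0],[0.1,0,-0.146,0],[0.115,0,-0.168,0],[0.13,0,-0.19,0],[0.145,0,-0.212,0],[0.16,0,-0.24,0],[0.16,0,-0.3,0],[0.16,0,-0.3,0]]}}

```text
time: 5.7
position: [0.5112, 0.1941, 0.3143]
orientation: [-0.039, 3.137, 0.004]
ft_force: [1.1, 0.7, -3.3]
opening: 0.024
gripper_force: 30.0
```

```bash
python3 - <<'E'
from h import *
tool([.52,-.2,.3])
for n in ('side','wrist'):
    p,d,c=grab(n); np.savez(n+'3.npz',p=p,d=d,P=pts(d,c)); cv2.imwrite(f'pics/{n}3.png',p[:,:,::-1])
a=cv2.imread('pics/side3.png')[90:330,140:400];b=cv2.imread('pics/wrist3.png')
cv2.imwrite('pics/c3.png',np.hstack([cv2.resize(a,(390,360)),cv2.resize(b,(400,360))]))
E
```

```text
pos [0.5112 0.1941 0.3143] tooly ang 91.44 tilt -1.0 j [-0.41  0.38 -0.01  1.68  0.    1.08  1.18]
shift [ 0.0028 -0.9857  0.0335]
```

View pics/c3.png

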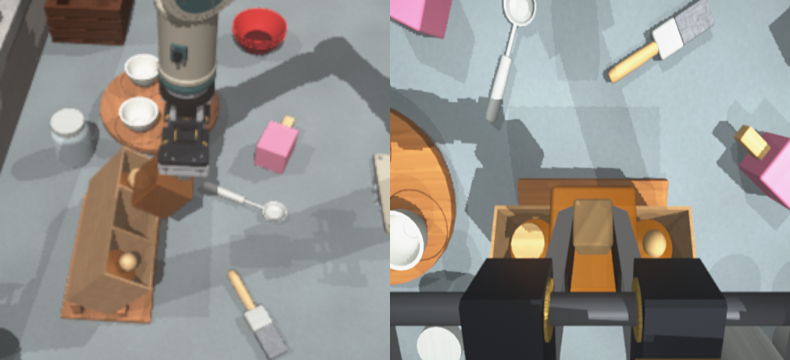

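>>> {"op": "send_rows", "data": {"series": [[0.01,-0.03,0,0],[0.02,-0.09,0,0],[0.03,-0.16,0,0],[0.04,-0.23,0,0],[0.05,-0.3,0,0],[0.06,-0.37,0,0],[0.07,-0.44,0,0],[0.08,-0.51,0,0],[0.09,-0.58,0,0],[0.09,-0.65,0,0],[0.09,-0.72,0,0],[0.09,-0.79,0,0],[0.09,-0.86,0,0],[0.09,-0.92,0,0],[0.09,-0.97,0,0],[0.09,-0.997,0,0],[0.09,-0.997,0,0]]}}

```text
time: 7.5
position: [0.4827, -0.208, 0.3104]
orientation: [0.034, -3.139, 0.0]
ft_force: [0.2, -0.1, -2.7]
opening: 0.0238
gripper_force: 30.0
```

```bash
python3 - <<'E'
from h import *
tool([.49,-.2055,.175])
for n in ('side','wrist','scene'):
    p,d,c=grab(n); np.savez(n+'4.npz',p=p,d=d,P=pts(d,c),e=c['eye']); cv2.imwrite(f'pics/{n}4.png',p[:,:,::-1])
a=cv2.imread('pics/side4.png')[60:240,190:385];b=cv2.imread('pics/wrist4.png')
cv2.imwrite('pics/c4.png',np.hstack([cv2.resize(a,(390,360)),cv2.resize(b,(400,360))]))
E
```

```text
pos [ 0.4827 -0.208   0.3104] tooly ang 91.23 tilt -1.0 j [ 0.26  0.35  0.14  1.74 -0.05  1.05  2.  ]
shift [-0.019   0.0059  0.3385]
```

View pics/c4.png

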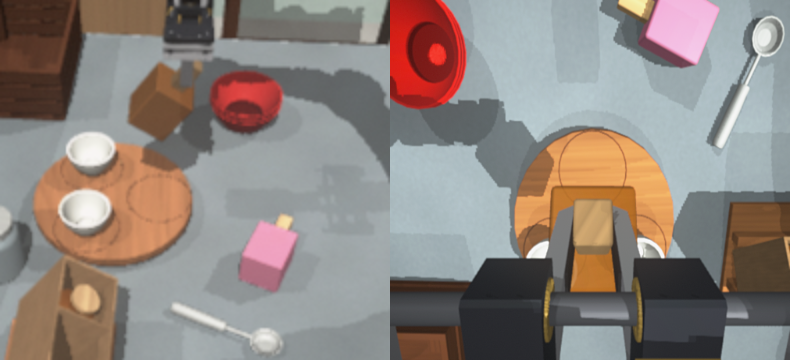

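```bash
python3 - <<'E'
from h import *
from scipy.optimize import least_squares
for n in ('wrist4','side','scene'):
    z=np.load(n+'.npz');P=z['P'];g=cv2.cvtColor(z['p'],cv2.COLOR_RGB2GRAY)
    bh=cv2.morphologyEx(g,cv2.MORPH_BLACKHAT,np.ones((7,7)))
    c=np.array([.521,-.2055]); r=np.hypot(P[...,0]-c[0],P[...,1]-c[1])
    m=(abs(P[...,2]-.035)<.006)&(abs(r-.058)<.015)&(np.hypot(P[...,0]-.606,P[...,1]+.2)<.137)&(bh>15)
    Q=P[m][:,:2]
    s=least_squares(lambda x:np.hypot(*(Q-x).T)-.058,c,loss='soft_l1',f_scale=.002)
    print(n,len(Q),s.x,np.median(abs(s.fun)))
    # turntable z
    m=(r<.05)&(abs(P[...,2]-.035)<.01);print('z',np.median(P[...,2][m]))
# tilt: stopper top/ body side visible faces near grip in wrist
z=np.load('wrist4.npz');P=z['P'];Q=P[(P[...,2]<.36)&(P[...,2]>.2)&(abs(P[...,1]+.207)<.034)&(P[...,0]>.40)&(P[...,0]<.6)]
for lo,hi in((.200,.22),(.22,.24),(.24,.26),(.26,.28),(.28,.3),(.3,.32),(.32,.34)):
    k=Q[(Q[:,2]>lo)&(Q[:,2]<hi)]; print(lo,len(k),k[:,0].min() if len(k) else 0, k[:,0].max() if len(k) else 0)
E
```

```text
wrist4 258 [ 0.51966689 -0.20665771] 0.0008377413947950954
z 0.03432306869426249
side 73 [ 0.52305638 -0.20642961] 0.0019053963227659287
z 0.03393959307373662
scene 64 [ 0.51992564 -0.20623257] 0.0010287222090931518
z 0.034527200609331454
0.2 0 0 0
0.22 0 0 0
0.24 0 0 0
0.26 2224 0.46894026232408614 0.48861370679079896
0.28 1196 0.4725784775585089 0.5173319593452644
0.3 1977 0.4722885674672985 0.5263977915347273
0.32 3847 0.4592837492171727 0.4911719933787925
```

>>> {"op": "send_rows", "data": {"series": [[-0.01,0,0.04,0],[-0.01,0,0.11,0],[-0.01,0,0.18,0],[-0.01,0,0.24,0],[-0.01,0,0.29,0],[-0.01,0,0.32,0],[-0.01,0,0.34,0],[-0.01,0,0.34,0]]}}

```text
time: 8.45
position: [0.4879, -0.2054, 0.1747]
orientation: [0.04, -3.14, -0.001]
ft_force: [-0.2, 0.2, -2.9]
opening: 0.0237
gripper_force: 30.0
```

>>> {"op": "send_rows", "data": {"series": [[0,0,0,0],[0,0,0,0],[0,0,0,0],[0,0,0,0]], "force": 14}}

```text
time: 8.85
position: [0.4883, -0.2062, 0.1758]
orientation: [-0.039, 3.14, -0.0]
ft_force: [-0.1, 1.1, -3.0]
opening: 0.0241
gripper_force: 14.0
```

```bash
cat >> h.py <<'E'
def bottle(tag):
    """bottle lean in the xz plane from the front faces in the wrist view"""
    s=manip.read_state(); p,d,c=grab('wrist'); P=pts(d,c); cv2.imwrite(f'pics/{tag}.png',p[:,:,::-1])
    t=s['position']; hsv=cv2.cvtColor(p,cv2.COLOR_RGB2HSV)
    m=(hsv[...,0]<20)&(hsv[...,1]>150)&(abs(P[...,1]-t[1])<.033)&(P[...,2]>.05)&(P[...,2]<t[2]-.01)
    Q=P[m]; print('pos',t.round(4),'ft',s['ft_force'].round(1),'n',len(Q),s['opening'].round(4))
    if len(Q)>50:
        n,cc,k=plane(Q); print('amber plane',n.round(3),cc.round(4),k,'lean if shoulder',np.arctan2(-n[0],n[2]).round(3),'if side',np.arctan2(n[2],-n[0]).round(3))
        print('range',Q.min(0).round(3),Q.max(0).round(3))
E
python3 -c "
from h import *
bottle('w5')"
```

```text
Traceback (most recent call last):
  File "h.py", line 28, in bottle
    Q=P[m]; print('pos',t.round(4),'ft',s['ft_force'].round(1),'n',len(Q),s['opening'].round(4))
                                                                          ^^^^^^^^^^^^^^^^^^
AttributeError: 'float' object has no attribute 'round'
```

```bash
sed -i "s/s\['opening'\].round(4)/s['opening']/" h.py; python3 -c "
from h import *
bottle('w5')"
```

```text
pos [ 0.4882 -0.2062  0.1757] ft [-0.1 -0.8 -3.1] n 3231 0.024107083086439326
amber plane [-0.568 -0.012  0.823] [ 0.4918 -0.2058  0.1458] 3196 lean if shoulder 0.605 if side 0.966
range [ 0.474 -0.239  0.129] [ 0.523 -0.173  0.166]
```

View pics/w5.png

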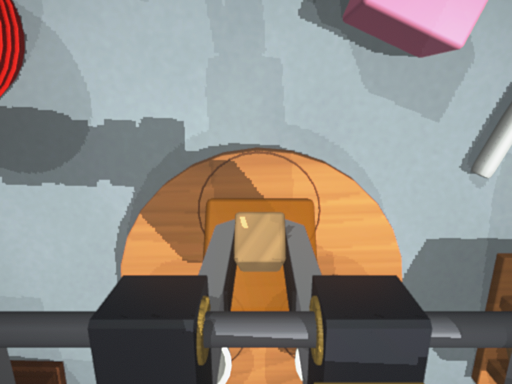

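>>> {"op": "send_rows", "data": {"series": [[0,0,0,0],[0,0,0,0],[0,0,0,0]], "force": 9}}

```text
time: 9.25
position: [0.488, -0.2061, 0.1753]
orientation: [0.039, -3.141, -0.0]
ft_force: [-0.6, -0.4, -2.3]
opening: 0.0238
gripper_force: 9.0
```

```bash
python3 -c "
from h import *
bottle('w6')"
```

```text
pos [ 0.488  -0.2061  0.1753] ft [-0.6 -0.4 -2.3] n 3291 0.023798016861639883
amber plane [-0.566 -0.012  0.824] [ 0.4917 -0.2058  0.1455] 3281 lean if shoulder 0.602 if side 0.969
range [ 0.474 -0.239  0.13 ] [ 0.523 -0.173  0.165]
```

>>> {"op": "send_rows", "data": {"series": [[0,0,0,0],[0,0,0,0],[0,0,0,0]], "force": 7}}

```text
time: 9.6
position: [0.4879, -0.2061, 0.1752]
orientation: [0.039, -3.141, -0.0]
ft_force: [-0.3, -0.3, -4.5]
opening: 0.0239
gripper_force: 7.0
```

```bash
python3 -c "
from h import *
bottle('w7')"
```

```text
pos [ 0.4879 -0.2061  0.1752] ft [-0.3 -0.3 -4.5] n 5411 0.023897987059604286
amber plane [-0.417 -0.008  0.909] [ 0.4891 -0.2059  0.1459] 5344 lean if shoulder 0.43 if side 1.141
range [ 0.465 -0.239  0.131] [ 0.53  -0.173  0.164]
```

>>> {"op": "send_rows", "data": {"series": [[0,0,0,0],[0,0,0,0],[0,0,0,0],[0,0,0,0]], "force": 7}}

```text
time: 10.05
position: [0.488, -0.2061, 0.1753]
orientation: [-0.039, 3.141, 0.0]
ft_force: [0.0, 0.0, -3.1]
opening: 0.0235
gripper_force: 7.0
```

```bash
python3 -c "
from h import *
bottle('w8')"
```

```text
pos [ 0.488  -0.2061  0.1753] ft [ 0.   0.  -3.1] n 5421 0.023540419320637735
amber plane [-0.417 -0.008  0.909] [ 0.4892 -0.2059  0.1459] 5368 lean if shoulder 0.43 if side 1.141
range [ 0.465 -0.239  0.131] [ 0.53  -0.173  0.164]
```

>>> {"op": "send_rows", "data": {"series": [[0,0,0,0],[0,0,0,0],[0,0,0,0]], "force": 5.5}}

```text
time: 10.4
position: [0.488, -0.2061, 0.1752]
orientation: [0.039, -3.141, -0.0]
ft_force: [-0.6, 0.0, -3.1]
opening: 0.0238
gripper_force: 5.5
```

```bash
python3 -c "
from h import *
bottle('w9')"
```

```text
pos [ 0.488  -0.2061  0.1752] ft [-0.6  0.  -3.1] n 5583 0.023795294903889548
amber plane [-0.366 -0.007  0.931] [ 0.4854 -0.206   0.1448] 5530 lean if shoulder 0.375 if side 1.196
range [ 0.463 -0.239  0.131] [ 0.528 -0.173  0.162]
```

>>> {"op": "send_rows", "data": {"series": [[0,0,0,0],[0,0,0,0],[0,0,0,0]], "force": 4.5}}

```text
time: 10.75
position: [0.488, -0.2061, 0.1752]
orientation: [0.039, -3.141, -0.0]
ft_force: [1.1, -0.1, -3.3]
opening: 0.0243
gripper_force: 4.5
```

```bash
python3 -c "
from h import *
bottle('w10')"
```

```text
pos [ 0.488  -0.2061  0.1752] ft [ 1.1 -0.1 -3.3] n 5663 0.02431404505291204
amber plane [-0.278 -0.005  0.961] [ 0.479  -0.2059  0.1434] 5582 lean if shoulder 0.281 if side 1.289
range [ 0.458 -0.239  0.134] [ 0.527 -0.173  0.164]
```

>>> {"op": "send_rows", "data": {"series": [[0,0,0.015,0],[0,0,0.03,0],[0,0,0.04,0],[0,0,0.048,0],[0,0,0.053,0],[0,0,0.056,0],[0,0,0.056,0]]}}

```text
time: 11.5
position: [0.4889, -0.2061, 0.1533]
orientation: [-0.039, 3.14, -0.0]
ft_force: [0.9, 0.7, 0.1]
opening: 0.024
gripper_force: 4.5
```

```bash
python3 -c "
from h import *
bottle('w11')"
```

```text
pos [ 0.4889 -0.2061  0.1533] ft [0.9 0.7 0.1] n 5672 0.024011509276710485
amber plane [-0.267 -0.005  0.964] [ 0.479  -0.2059  0.1216] 5601 lean if shoulder 0.27 if side 1.301
range [ 0.459 -0.239  0.112] [ 0.526 -0.173  0.143]
```

>>> {"op": "send_rows", "data": {"series": [[-0.008,0,0.001,0],[-0.016,0,0.001,0],[-0.024,0,0.002,0],[-0.032,0,0.003,0],[-0.032,0,0.003,0]]}}

```text
time: 12.05
position: [0.5016, -0.2057, 0.1516]
orientation: [-0.04, 3.141, -0.0]
ft_force: [1.8, 1.3, 0.5]
opening: 0.0243
gripper_force: 4.5
```

```bash
python3 -c "
from h import *
bottle('w12')"
```

```text
pos [ 0.5016 -0.2057  0.1516] ft [1.8 1.3 0.5] n 6102 0.024257327202100342
amber plane [-0.342 -0.008  0.94 ] [ 0.4817 -0.2058  0.1204] 2495 lean if shoulder 0.349 if side 1.222
range [ 0.467 -0.239  0.05 ] [ 0.536 -0.173  0.139]
```

```bash
sed -i "s/P\[...,2\]>.05/P[...,2]>t[2]-.042/" h.py; python3 -c "
from h import *
bottle('w13')"
```

```text
pos [ 0.5014 -0.2057  0.1516] ft [0.7 0.7 0.1] n 5681 0.024139814312681404
amber plane [-0.182 -0.004  0.983] [ 0.4838 -0.2056  0.1206] 5510 lean if shoulder 0.183 if side 1.388
range [ 0.467 -0.239  0.113] [ 0.536 -0.173  0.135]
```

View pics/w13.png

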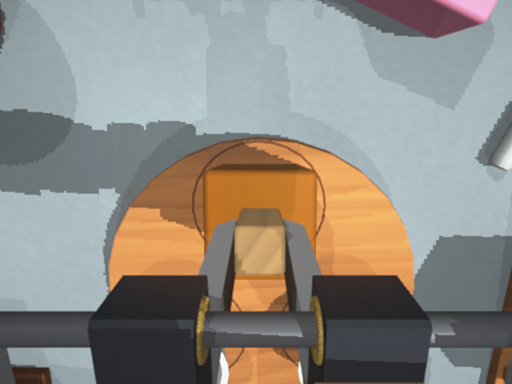

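>>> {"op": "send_rows", "data": {"series": [[-0.01,0,0.001,0],[-0.02,0,0.003,0],[-0.03,0,0.005,0],[-0.04,0,0.0075,0],[-0.048,0,0.01,0],[-0.052,0,0.011,0],[-0.052,0,0.011,0]]}}

```text
time: 12.85
position: [0.5214, -0.2053, 0.1473]
orientation: [0.039, -3.141, -0.0]
ft_force: [-1.8, 0.3, 1.2]
opening: 0.0242
gripper_force: 4.5
```

```bash
python3 -c "
from h import *
bottle('w14')"
```

```text
pos [ 0.5214 -0.2053  0.1473] ft [-1.8  0.3  1.2] n 6536 0.024215252751257
amber plane [-0.036  0.001  0.999] [ 0.4953 -0.2053  0.1194] 5370 lean if shoulder 0.036 if side 1.535
range [ 0.48  -0.238  0.105] [ 0.536 -0.172  0.136]
```

>>> {"op": "send_rows", "data": {"series": [[-0.002,0,0.002,0],[-0.002,0,0.003,0]]}}

```text
time: 13.1
position: [0.5223, -0.2052, 0.1466]
orientation: [-0.039, 3.141, 0.0]
ft_force: [-2.3, 0.9, 5.1]
opening: 0.0238
gripper_force: 4.5
```

>>> {"op": "send_rows", "data": {"series": [[0,0,0,0],[0,0,0,0],[0,0,0,0],[0,0,0,0],[0,0,0,0]], "hand": 0}}

```text
time: 13.6
position: [0.5224, -0.2053, 0.146]
orientation: [0.039, -3.141, 0.0]
ft_force: [-0.8, 0.3, -0.1]
opening: 0.0472
gripper_force: 0.0
```

```bash
python3 -c "
from h import *
bottle('w15')"
```

```text
pos [ 0.5224 -0.2053  0.146 ] ft [-0.8  0.3 -0.1] n 7911 0.04724262803542308
amber plane [-0.036  0.003  0.999] [ 0.497  -0.2054  0.1191] 6055 lean if shoulder 0.036 if side 1.534
range [ 0.479 -0.238  0.104] [ 0.55  -0.172  0.136]
```

Released; back straight up and check.

>>> {"op": "send_rows", "data": {"series": [[0,0,-0.02,0],[0,0,-0.06,0],[0,0,-0.12,0],[0,0,-0.2,0],[0,0,-0.3,0],[0,0,-0.4,0],[0.1,0,-0.4,0],[0.1,0,-0.4,0],[0.1,0,-0.4,0]]}}

```text
time: 14.55
position: [0.482, -0.2064, 0.3069]
orientation: [-0.038, 3.14, -0.0]
ft_force: [0.3, -0.5, 0.2]
opening: 0.047
gripper_force: 0.0
```

```bash
python3 - <<'E'
from h import *
p,d,c=grab('wrist');P=pts(d,c);s=manip.read_state();print(s['position'],s['ft_force'])
for lo,hi in((.113,.127),(.16,.18)):
    Q=P[(P[...,2]>lo)&(P[...,2]<hi)&(np.hypot(P[...,0]-.52,P[...,1]+.206)<.055)]
    if len(Q): print(len(Q),plane(Q)[0].round(3),np.median(Q[:,2]),cv2.minAreaRect(Q[:,:2].astype(np.float32)))
a=grab('scene')[0][190:310,140:280];b=grab('side')[0][90:210,180:320]
cv2.imwrite('pics/fin.png',cv2.resize(np.hstack([p[:,:,::-1][::1][:360,:420],cv2.resize(np.vstack([a,b])[:,:,::-1],(210,360))]),(788,450)))
E
```

```text
[ 0.48280628 -0.20612673  0.30648443] [-0.15072375  0.08288523  0.23134627]
2967 [-0.003 -0.     1.   ] 0.11911768691996344 ((0.5142257809638977, -0.2058795988559723), (0.06839457899332047, 0.06995934247970581), 1.2954859733581543)
645 [-0.012  0.004  1.   ] 0.1690217106627458 ((0.5147905945777893, -0.20564165711402893), (0.023745382204651833, 0.023062579333782196), 1.321197509765625)
```

View pics/fin.png

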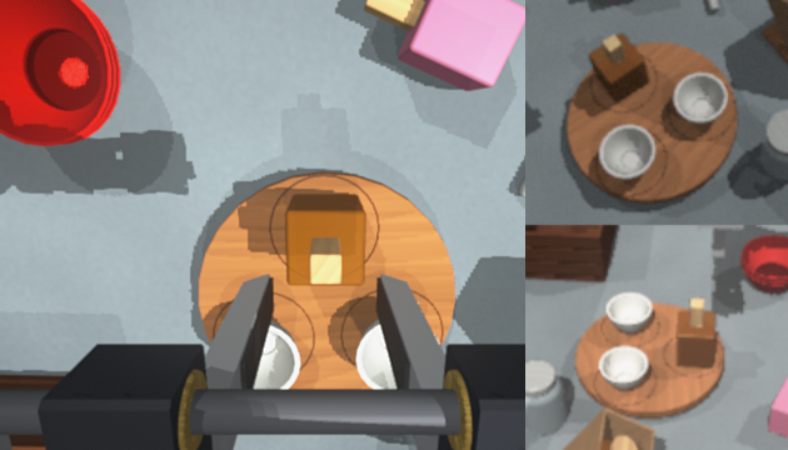

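The picture shows the bottle upright inside the free ring. Its centre is about (0.514, -0.206) and the spot is at (0.520, -0.2065), so it is roughly 6 mm off. The gripper is clear.

```bash
python3 -c "
from rig import manip
print(manip.close_job())"
```

```text
the job is handed in; nothing more can be done
None
```

The square bottle stands upright and released on the turntable, about 6 mm from the free mark's centre by my last measurement (limit 20 mm); the job was handed in after about 15 s of robot time, and no verdict came back.

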